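# Stage a vial on the sloped feed gutter

## Robot

A 6-joint arm with a two-finger parallel gripper is mounted at the origin on a cart in front of the work surface, level with it; the furniture and walls round the work are solid. World frame = base frame: x ahead of the robot, y to its left, z up, the work surface at z = 0. Lengths are in m, angles in rad, forces in N, time in s.
With the tool pointing down it reaches from about 0.35 to 0.925 m from the base axis. Payload 6.4 kg.
Tool frame: the origin (TCP) lies at the very end of the fingers, on their centre line; the grasp point (between the pads) lies 19 mm behind it; z points along the fingers, y is the line along which they close (so a half turn about z gives the same grasp; the last joint's range is limited). The gripper opens to 85 mm and grips with 20 to 120 N. Pads are 22 mm wide; open, the fingers measure 114 mm over their backs; the gripper's body (76 mm by 85 mm) begins 54 mm behind the grasp point. The pads swing forward as they close: fully open they stand 13 mm farther back than shut.
Start: joints at [1.156, 0.245, 1.558, -0, 1.339, -0.174], TCP at [0.155, 0.631, 0.231] pointing down, gripper open.
Joint ranges: [-3.13, 3.13], [-1.02, 2.26], [0.13, 2.54], [-0.95, 4.09], [0.21, 2.88], [-2.74, 2.74]. Speed limits (rad/s): [2.57, 2.57, 3.14, 3.14, 3.14, 3.14].

## Interface

Orientations are given as [roll, pitch, yaw] about the fixed x, y, z axes, in that order (R = Rz(yaw) Ry(pitch) Rx(roll)).
In Python, from cell import monitor, eyes, hand_in gives the robot as it stands.
- The arm moves only by the tool apply_moves, never from a script. Its argument "targets" is a list of rows, each a list of 5 numbers: the shift along the tool's x, y, z in m, then the turn about the tool's z in rad, then the opening, from -1 (shut) to 1 (fully open). In form: [[dx, dy, dz, roll, grip], ...]. A call has 1 to 12 rows; each row shifts and turns the commanded pose from where the row before left it, along the tool's axes as they then stand; what a row does not reach is not made up. A row lasts 1/8 s, in which the tool goes at most 62.5 mm and 10.7 degrees, less where a joint would pass 70% of its speed; a pose out of reach is approached as far as the arm can. A call is refused whole if a number of a shift passes 0.0625 or a number of a turn 0.188, either way. A call with a gripper value outside its range is refused whole. The fingers move at their own pace and stop on an object; "grip_force" is the grip in N (left out, the last holds). Time passes only in rows, so rows that do not move let the fingers close. It gives the time, the measured TCP pose, the force, the opening and the grip force at its end, in the units of the state.
- monitor.get_obs(): the state, without advancing time (a new reading comes with each control period).
- eyes.capture(name): name is "scene" or "top" or "wrist"; returns the picture (420x560x3 uint8, red, green, blue); there is no depth.
- eyes.camera_model(name): a dict with "fx", "fy", "cx", "cy" (pixels), "R" (3x3) and "t" (3): a world point X has camera coordinates R X + t; the wrist camera has in their place "tool_from_camera" (4x4, takes a point from camera to tool coordinates, whose origin is the TCP and whose axes are the flange's). Camera axes: x right, y down, z forward; pixel columns grow to the right and rows downward; lengths in m; the calibration is good to about 2 mm. The wrist camera is an equidistant fisheye: a pixel r from the principal point sees the ray r / f radians off the axis. A picture is of the moment at which its call begins: read the wrist's pose just before it. camera_model takes no time and is no camera call.
- hand_in(): hands the job in; it is judged then, once.
Trained networks look in the newest picture that a camera, given by its name, has taken for a name from the list of things; names that differ only in an ending like _2 or _b are one class to them, and where a whole thing is asked for, a point or a joint stands for the part that bears it (a point fixed in the world has none). Each returns a list of dicts, best first, with "confidence" (0 to 1); they miss things now and then, are a little off and sometimes report something else, mostly with a low value. They report only what shows in the picture. A call takes as long as a camera call.
- eyes.find_in(camera, target): "at" ([x, y, z] in m, in the coordinates of the camera as it stood for that picture, good to about 4 mm: the middle of the surface that is visible of it).
- eyes.mark_of(camera, target): "at" ([x, y, z] in m, in the coordinates of the camera as it stood for that picture, good to about 4 mm: a listed point, or the origin of a listed thing).
The state is a dict: "clock": time; "q": joint angles; "joint_velocities": joint speeds; "joint_efforts": joint torques, N m; "eef_pos": TCP position; "ee_rot": TCP orientation; "force": force on the tool from outside, world axes, zero at the start; "moment": the same for the moment, N m; "opening": opening from 0.0 (shut) to 1.0 (fully open); "finger_force": force on a finger pad.
Only numpy, scipy, OpenCV 4.12 (cv2) and the standard library are available. Lean on these libraries where they do the work, as an engineer would, in place of code of your own. Each camera call takes 0.05 s, during which the arm holds its last target. There are 200 camera calls.

## Task

Stage the amber vial that lies at the foot of the sloped feed gutter, using fingertips only and picking nothing up: first swing the stop arm fully across the head of the gutter, then roll the vial up the gutter, over the sprung tongue and right up against the closed arm, so that the tongue springs fully up behind it. Take the hand away so that the vial waits, at rest, in the bay between the raised tongue and the closed arm. Leave the vial in the out-tray, the standing vial, the beaker and the forceps where they are.

Things in the scene. Friction and masses are not known exactly. Their poses are not given: they have to be found in the camera images.
- gutter: Tilted bare-aluminium channel of the feed ramp; fixed. Origin: centre of the floor line at the inner face of the foot lip. +y runs uphill along the floor (12 deg slope), +x across the lane to the far cheek, +z square out of the floor (floor surface z = 0). Lane 67 mm wide between cheeks 15 mm high, 3 mm thick; foot lip 8 mm high, 3 mm thick. The floor ends open at y = 166 mm.
- feed_ramp: The white base under the gutter, screwed down. Origin under its centre on the desk, z up, +y the uphill way; base plate 100 mm (x) by 252 mm (y), top 11 mm above the desk. The gutter's origin is at (0, -110, 26) mm in this frame. A grey out-tray, 80 mm (x) by 70 mm, centre y = 92 mm, rim 35 mm above the desk, stands behind and below the gutter's head.
- vial: The amber vial to stage, white cap, 64 mm long, body 28 mm in diameter and 51 mm long, about 50 g. It lies across the lane against the foot lip and rolls freely. Origin at the centre of its base, own +z along its axis to the cap; at the start the cap points along the gutter's +x.
- vial_mid (a point): Point on the vial's axis halfway along its 64 mm length. At the start about (0, 13, 14) mm in the gutter frame.
- bay (a point): Fixed point of the gutter at (0, 131, 14) mm in its frame: where the vial's middle lies when the staged vial rests back against the raised tongue. The closed arm lets it go about 4 mm further uphill, to y = 135 mm; pushed there, the tongue is free to rise behind it.
- tongue (a joint): Sprung steel tongue in the gutter floor, 32 mm wide, 34 mm long, hinged at its low edge at y = 85 mm of the gutter frame. Its free end points uphill: y = 118 mm, 9 mm above the floor when raised. 0 rad = raised, 0.268 = pressed flush. Light spring (about 0.25 N at the tip): sinks under the rolling vial, rises once it has passed and stops it rolling back.
- stop_arm (a joint): Swing stop arm at the head; turns about the gutter's z axis. 0 rad = open: over the robot-side (-x) cheek, pointing downhill (-y of the gutter). 1.571 = fully closed: across the lane, pointing to +x of the gutter, against its post, its downhill face at y = 148.5 mm. Starts at 0 to 0.5. Stays where it is left; about 0.3 N at the tip moves it.
- stop_pivot (a point): On the stop arm's pivot axis, at (-43, 151, 25) mm in the gutter frame.
- stop_tip (a point): Point inside the stop arm's bar, 70 mm from the pivot axis, at mid-height: 25 mm above the gutter's floor plane. The steel bar is 5 mm thick, reaches 84 mm from the pivot, and stands 17 to 33 mm above the floor plane; a black peg, 10 mm in diameter, rises 14 mm more from its end, 79 mm from the pivot.
- done_vial: Bystander: a like amber vial that lies in the grey out-tray behind the head of the gutter. Origin at the centre of its base.
- spare_vial: Bystander: a like amber vial standing on the desk beyond the ramp, 28 mm in diameter, 64 mm high. Origin at the centre of its underside.
- beaker: Bystander: small glass beaker on the desk beyond the ramp, 53 mm in diameter, 61 mm high. Origin at the centre of its underside.
- forceps: Bystander: steel forceps, 122 mm long, lying flat on the desk on the robot's side of the ramp. Origin under their middle.

How it is judged:
By the outcome, as a careful person would: the job done as asked, in the order asked, and still so for the second after the job is handed in, with the robot touching nothing.
It also fails if it takes over 48 s, if anything falls off the work surface, if the arm or the gripper's body presses on something with over 40 N, if the wrist force passes 120 N, or if a joint passes its speed limit or range.

## Working session

There is one attempt and no reset: what is moved stays moved. The work goes in short steps, Python scripts to look and compute and a tool call to move; the robot and the scene stay as the last step left them, time stands still between calls to the robot, and variables do not carry over. Pictures are saved under pics/ and viewed, at most 10 in all, crops included, and the job is handed in when it is done.

Besides the shell and the picture viewer there is one more tool, called after "Call:" as name([rows], argument=value, ...), one row to a line, values as JSON. apply_moves: Moves the arm, as the interface text tells. Its arguments: {"type":"object","properties":{"targets":{"type":"array","items":{"type":"array","items":{"type":"number"}}},"grip_force":{"type":"number"}},"required":["targets"]}

```bash
mkdir -p pics; ls; cat > h.py <<'E'
import numpy as np, cv2
from cell import monitor, eyes, hand_in
from scipy.spatial.transform import Rotation as Ro
def snap(cam,fn=None):
    im=eyes.capture(cam)
    if fn: cv2.imwrite('pics/'+fn+'.png',cv2.cvtColor(np.asarray(im),cv2.COLOR_RGB2BGR))
    return im
def toworld(cam,p):
    m=eyes.camera_model(cam); return np.array(m['R']).T@(np.array(p)-np.array(m['t']))
def proj(cam,X):
    m=eyes.camera_model(cam); c=np.array(m['R'])@np.array(X)+np.array(m['t'])
    return np.array([m['fx']*c[0]/c[2]+m['cx'],m['fy']*c[1]/c[2]+m['cy']])
E
python3 - <<'E'
from h import *
o=monitor.get_obs(); print(o)
for c in ['scene','top']:
    snap(c,c+'0')
    for t in ['gutter','feed_ramp','vial','vial_mid','bay','stop_pivot','stop_tip','done_vial','spare_vial','beaker','forceps']:
        r=eyes.mark_of(c,t)
        print(c,t,[(np.round(toworld(c,d['at']),4).tolist(),round(d['confidence'],2)) for d in r[:3]])
E
```

```text
pics
{'clock': 0.0, 'q': array([ 1.15591986e+00,  2.45838143e-01,  1.55902183e+00,  2.09397884e-06,
        1.33869854e+00, -1.74108537e-01]), 'joint_velocities': array([-0.001094  ,  0.00111635, -0.0004858 , -0.00084243, -0.00066477,
       -0.00104734]), 'joint_efforts': array([-2.38473527e-03, -4.29514754e+01, -3.26119816e+01, -2.89421687e-04,
        5.28874734e-03, -1.56065113e-06]), 'eef_pos': array([0.1547609 , 0.63072943, 0.23016073]), 'ee_rot': array([-3.13965687e+00, -3.42551071e-04,  2.90082391e+00]), 'force': array([ 0.35795664, -1.09503079,  0.17485095]), 'moment': array([ 0.01939414, -0.01165537,  0.02727592]), 'finger_force': 0.0, 'opening': 0.9989908839015779}
scene gutter []
scene feed_ramp [([0.5106, -0.0213, -0.0035], 0.94)]
scene vial [([0.4969, -0.1247, 0.0442], 0.96)]
scene vial_mid [([0.533, -0.1175, 0.0427], 0.74)]
scene bay [([0.5123, -0.0025, 0.0709], 0.64)]
scene stop_pivot [([0.4646, 0.002, 0.0841], 0.98)]
scene stop_tip [([0.4769, -0.0586, 0.068], 0.88)]
scene done_vial [([0.4594, 0.0661, 0.0352], 0.6)]
scene spare_vial [([0.6052, 0.0462, 0.0045], 0.64)]
scene beaker [([0.6385, -0.0459, 0.0061], 0.87)]
scene forceps []
top gutter [([0.5328, -0.1274, 0.0262], 0.6)]
top feed_ramp [([0.514, -0.0183, -0.0009], 0.67)]
top vial [([0.4972, -0.1215, 0.0433], 0.82)]
top vial_mid [([0.5324, -0.1148, 0.0415], 0.83)]
top bay [([0.5076, -0.0069, 0.068], 0.7)]
top stop_pivot [([0.4666, 0.0009, 0.0819], 0.94)]
top stop_tip [([0.4765, -0.0658, 0.064], 0.58)]
top done_vial [([0.4639, 0.0664, 0.0245], 0.64), ([0.4794, -0.0676, 0.0661], 0.5)]
top spare_vial [([0.6087, 0.0442, 0.0001], 0.64)]
top beaker [([0.64, -0.0428, -0.0022], 0.95)]
top forceps [([0.4003, -0.0654, -0.0002], 0.49)]
```

```bash
cat >> h.py <<'E'
a=np.radians(12)
Rs=np.array([[1,0,0],[0,np.cos(a),-np.sin(a)],[0,np.sin(a),np.cos(a)]])
def g2ramp(p): return Rs@np.array(p)+[0,-.110,.026]
def ramp2w(P,p):
    x,y,th=P; c,s=np.cos(th),np.sin(th); return np.array([c*p[0]-s*p[1]+x,s*p[0]+c*p[1]+y,p[2]])
def g2w(P,p): return ramp2w(P,g2ramp(p))
E
python3 - <<'E'
from h import *
from scipy.optimize import least_squares
obs=[((0,0,0),None,.5106,-.0213),((0,0,0),None,.514,-.0183)]
G=[((0,13,14),.533,-.1175),((0,13,14),.5324,-.1148),((0,131,14),.5123,-.0025),((0,131,14),.5076,-.0069),((-43,151,25),.4646,.002),((-43,151,25),.4666,.0009),((0,0,0),.5328,-.1274)]
f=lambda P: np.concatenate([ramp2w(P,(0,0,0))[:2]-o[2:] for o in obs]+[g2w(P,np.array(g[0])/1e3)[:2]-g[1:] for g in G])
r=least_squares(f,[.51,-.02,0.2]); print(r.x,np.round(r.fun*1e3,1))
P=r.x
for c in ['scene','top']:
    im=cv2.imread(f'pics/{c}0.png')
    for p in [(-33.5,0,0),(33.5,0,0),(33.5,166,0),(-33.5,166,0),(33.5,0,15),(33.5,166,15),(-33.5,166,15),(-33.5,0,15),(-43,151,33),(0,118,9)]:
        u=proj(c,g2w(P,np.array(p)/1e3)); cv2.circle(im,tuple(int(v) for v in u.round()),2,(0,255,0),-1)
    u=[proj(c,ramp2w(P,(x,y,.011))) for x,y in [(-.05,-.126),(.05,-.126),(.05,.126),(-.05,.126)]]
    cv2.polylines(im,[np.array(u).round().astype(int)],True,(255,0,255),1)
    uu=proj(c,g2w(P,(0,.08,0))); x,y=int(uu[0]),int(uu[1]); print(c,uu)
    x=min(max(x,140),420);y=min(max(y,105),315)
    cr=im[y-105:y+105,x-140:x+140]; print(x-140,y-105)
    cv2.imwrite(f'pics/{c}0b.png',cv2.resize(cr,(800,600),interpolation=cv2.INTER_CUBIC))
E
```

```text
[ 0.51283221 -0.01978534  0.1999803 ] [ 2.2  1.5 -1.2 -1.5 -0.3 -0.5  0.3 -3.2 -2.5 -2.4  2.2  2.  -0.4  1.5
 -2.4  2.6  1.9 -0.2]
scene [279.66706488 235.72801806]
139 130
top [278.07852252 200.1720455 ]
138 95
```

View pics/top0b.png

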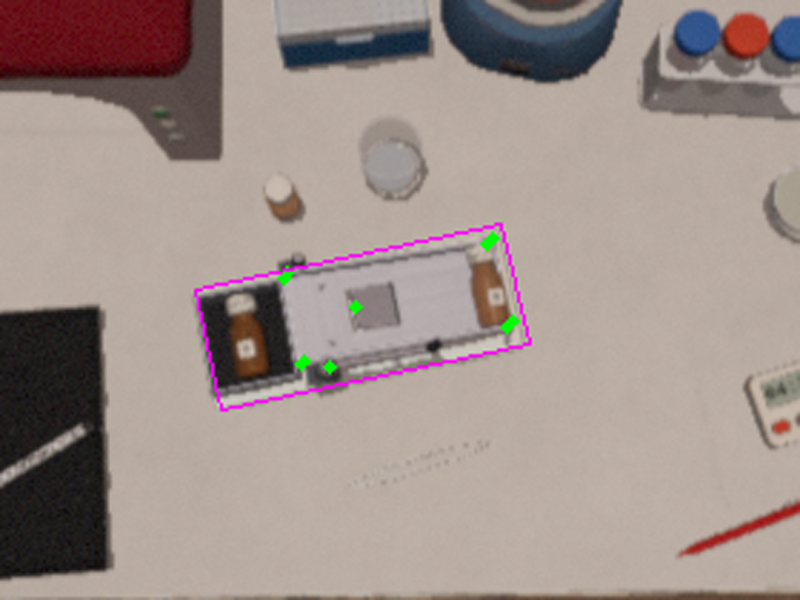

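View pics/scene0b.png

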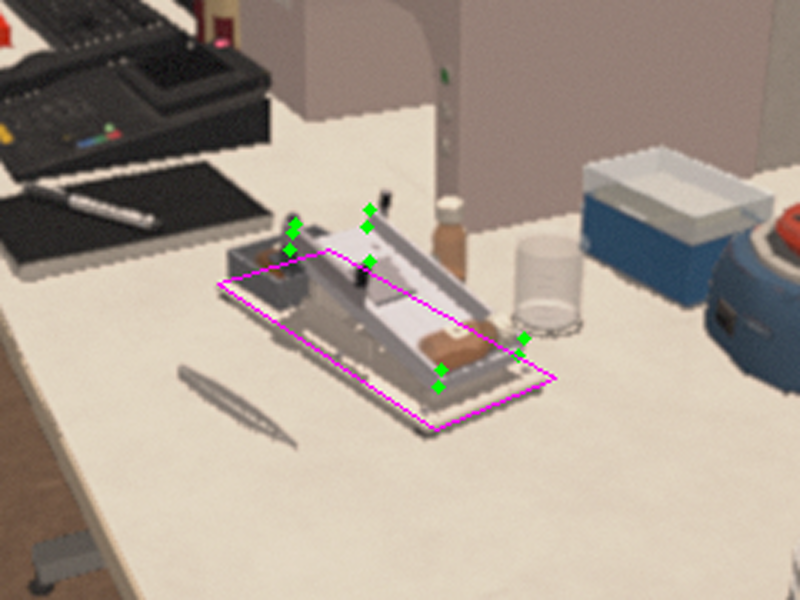

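The overlay fits in both pictures. The vial lies at the foot with its cap toward far +x, the tongue shows as the dark square near (375,307) in the top crop, and the peg is at (432,345), so the arm is nearly open. I'll turn the tool so its x axis points uphill and work out the arm angle.

```bash
cat >> h.py <<'E'
P0=np.array([.5128,-.0198,.2000])
def w2ramp(P,w):
    d=np.array(w,float)-[P[0],P[1],0]; c,s=np.cos(P[2]),np.sin(P[2]); return np.array([c*d[0]+s*d[1],-s*d[0]+c*d[1],d[2]])
def w2g(P,w): return Rs.T@(w2ramp(P,w)-[0,-.110,.026])
def delta(P,w,g):  # tool move [dx,dy,dz] with tool x uphill, from world w to gutter point g
    d=g2ramp(g)-w2ramp(P,w); return np.array([d[1],d[0],-d[2]])
E
python3 - <<'E'
from h import *
from scipy.optimize import least_squares
for c,o,px in [('top',(138,95),(432,345)),('scene',(139,130),(362,275))]:
    px=np.array(px)/(800/280)+o
    f=lambda t: proj(c,g2w(P0,(-.043+.079*np.sin(t[0]),.151-.079*np.cos(t[0]),.042)))-px
    r=least_squares(f,[.2]); print(c,r.x,r.fun)
print([np.round(w2g(P0,p)*1e3) for p in [(.4765,-.0658,.064),(.4769,-.0586,.068)]])
w=monitor.get_obs()['eef_pos']
print(w2ramp(P0,w))
print('above', g2ramp((-.085,.090,.022)))
E
```

```text
top [-0.0123177] [ 0.98844556 -0.20630974]
scene [-0.02327357] [-0.04163856 -0.13617278]
[array([-45.,  78.,  22.]), array([-43.,  86.,  25.])]
[-0.22130013  0.70917378  0.23130933]
above [-0.085      -0.02654077  0.0662313 ]
```

Call:
apply_moves([
  [0,0,0,0.162,-1],
  [0,0,0,0.162,-1],
  [0,0,0,0.162,-1],
  [0,0,0,0.162,-1],
  [0,0,0,0.162,-1],
  [0,0,0,0.162,-1],
  [0,0,0,0.158,-1],
])

```text
clock: 2.08
eef_pos: [0.155, 0.6312, 0.2313]
ee_rot: [-3.142, 0.0, 1.766]
force: [0.2, 0.1, 0.1]
opening: -0.002
finger_force: 0.0
```

Call:
apply_moves([
  [-0.03,0.025,0,-0.005,-1],
  [-0.055,0.025,0,0,-1],
  [-0.06,0.025,0,0,-1],
  [-0.06,0.025,0,0,-1],
  [-0.06,0.025,0,0,-1],
  [-0.06,0.024,0,0,-1],
  [-0.06,0,0,0,-1],
  [-0.06,0,0,0,-1],
  [-0.06,0,0,0,-1],
  [-0.06,0,0,0,-1],
  [-0.06,0,0,0,-1],
  [-0.06,0,0,0,-1],
])

```text
clock: 3.58
eef_pos: [0.435, -0.0032, 0.2318]
ee_rot: [3.14, 0.001, 1.776]
force: [0.6, 0.2, -0.4]
opening: -0.002
finger_force: 0.0
```

```bash
python3 - <<'E'
from h import *
o=monitor.get_obs(); w=o['eef_pos']; print(w,o['ee_rot'],w2ramp(P0,w),delta(P0,w,(-.072,.082,.022)))
E
```

```text
[ 0.43496654 -0.00324296  0.23176996] [3.14017167e+00 5.28216582e-04 1.77561468e+00] [-0.07299259  0.03169012  0.23176996] [-0.06605607  0.00099259  0.16720196]
```

Call:
apply_moves([
  [-0.033,0,0,0,-1],
  [-0.028,0,0.03,0,-1],
  [0,0,0.045,0,-1],
  [0,0,0.045,0,-1],
  [0,0,0.03,0,-1],
  [0,0,0.017,0,-1],
  [0,0,0,0,-1],
])

```text
clock: 4.45
eef_pos: [0.4462, -0.0606, 0.0632]
ee_rot: [-3.139, -0.002, 1.776]
force: [-0.0, -0.2, 0.4]
opening: 0.001
finger_force: 0.0
```

```bash
python3 - <<'E'
from h import *
o=monitor.get_obs(); w=o['eef_pos']; print(w,o['ee_rot'],w2g(P0,w),o['force'])
# finger centre path
pv=np.array([-.043,.151]); prev=None; w0=g2ramp((-.072,.082,.022))
for t in np.radians([0,10,20,30,40,50,60,70,80,90]):
    d=np.array([np.sin(t),-np.cos(t)]); n=np.array([np.cos(t),np.sin(t)])
    c=pv+.058*d-.0025*n-[.0145,.011]
    r=g2ramp((c[0],c[1],.022)); dd=r-w0; print(np.degrees(t).round(),np.round([dd[1],dd[0],-dd[2]],4),c.round(4)); w0=r
for c in ['scene']:
    im=snap(c); cv2.imwrite('pics/s1.png',cv2.resize(cv2.cvtColor(im,cv2.COLOR_RGB2BGR)[130:340,139:419],(800,600),interpolation=cv2.INTER_CUBIC))
E
```

```text
[ 0.44617886 -0.06059321  0.06317048] [-3.13901255e+00 -1.71223978e-03  1.77576656e+00] [-0.07339751  0.08916436  0.01904842] [-0.01776378 -0.19603731  0.37108194]
0.0 [ 0.     0.012 -0.   ] [-0.06   0.082]
10.0 [ 0.0004  0.0101 -0.0001] [-0.0499  0.0824]
20.0 [ 0.0021  0.0099 -0.0005] [-0.04    0.0846]
30.0 [ 0.0038  0.0093 -0.0008] [-0.0307  0.0885]
40.0 [ 0.0053  0.0085 -0.0011] [-0.0221  0.094 ]
50.0 [ 0.0067  0.0075 -0.0014] [-0.0147  0.1008]
60.0 [ 0.0079  0.0062 -0.0017] [-0.0085  0.1088]
70.0 [ 0.0088  0.0047 -0.0019] [-0.0039  0.1178]
80.0 [ 0.0094  0.003  -0.002 ] [-0.0008  0.1275]
90.0 [ 0.0098  0.0013 -0.0021] [0.0005 0.1375]
```

View pics/s1.png

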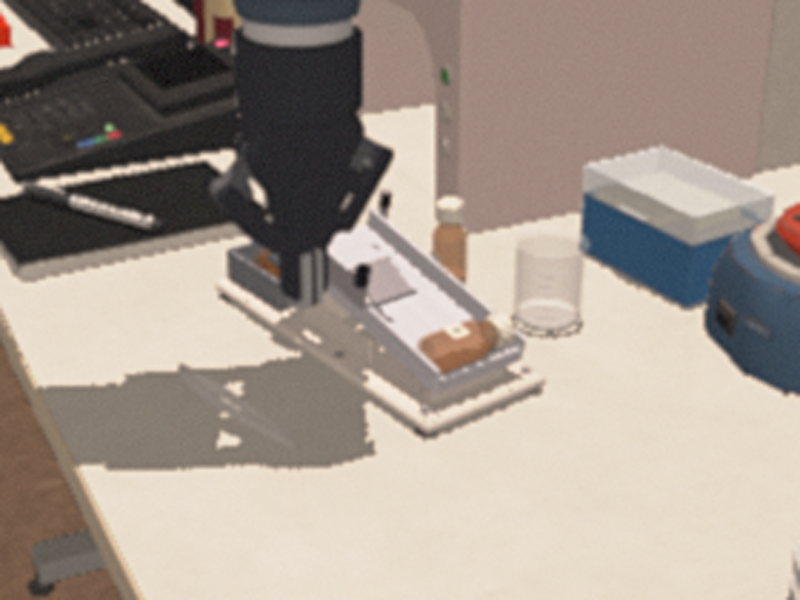

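The shut fingers hang outside the arm on the robot's side (crop about (305,290)), with the peg at (362,275) and the vial untouched. Next I'll push along the arc.

Call:
apply_moves([
  [-0.007,0.001,-0.002,0.005,-1],
  [0,0.006,-0.001,0,-1],
  [0,0.006,0,0,-1],
  [0,0.005,0,0,-1],
  [0.001,0.005,0,0,-1],
  [0.001,0.005,0,0,-1],
  [0.001,0.005,-0.0005,0,-1],
  [0.002,0.005,-0.0004,0,-1],
  [0.002,0.0045,-0.0004,0,-1],
  [0.0025,0.0045,-0.0005,0,-1],
  [0.0028,0.004,-0.0006,0,-1],
  [0,0,0,0,-1],
])

```text
clock: 6.0
eef_pos: [0.4964, -0.0453, 0.0697]
ee_rot: [3.141, -0.0, 1.771]
force: [0.4, 0.5, 0.6]
opening: -0.003
finger_force: 0.0
```

```bash
python3 - <<'E'
from h import *
o=monitor.get_obs(); w=o['eef_pos']; print(o['ee_rot'],w2g(P0,w),o['force'])
im=snap('scene'); cv2.imwrite('pics/s2.png',cv2.resize(cv2.cvtColor(im,cv2.COLOR_RGB2BGR)[160:310,190:390],(800,600),interpolation=cv2.INTER_CUBIC))
print([(w2g(P0,toworld('scene',d['at'])).round(3),d['confidence']) for d in eyes.mark_of('scene','stop_tip')])
E
```

```text
[ 3.14146998e+00 -1.56465482e-04  1.77126829e+00] [-0.0211552   0.09542427  0.02444039] [0.37814882 0.46113131 0.60697745]
[(array([0.004, 0.097, 0.028]), 0.6)]
```

View pics/s2.png

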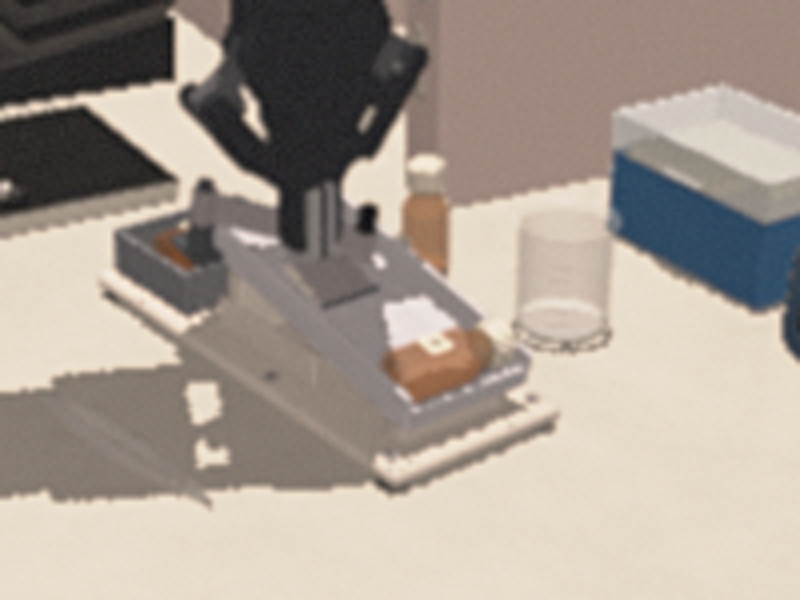

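The arm has swung to about 40° (peg at (367,220) in the crop) with the finger behind it, as modelled. I'll continue to closed.

Call:
apply_moves([
  [0.003,0.0038,-0.0006,0,-1],
  [0.0035,0.0037,-0.0007,0,-1],
  [0.0038,0.0032,-0.0008,0,-1],
  [0.004,0.003,-0.0008,0,-1],
  [0.0043,0.0025,-0.0009,0,-1],
  [0.0045,0.0022,-0.0009,0,-1],
  [0.0046,0.0016,-0.0009,0,-1],
  [0.0048,0.0013,-0.001,0,-1],
  [0.0048,0.0007,-0.001,0,-1],
  [0.003,0,-0.0006,0,-1],
  [0,0,0,0,-1],
])

```text
clock: 7.48
eef_pos: [0.5099, -0.0019, 0.078]
ee_rot: [3.141, 0.001, 1.771]
force: [2.7, -2.8, -0.6]
opening: -0.005
finger_force: 1.2
```

```bash
python3 - <<'E'
from h import *
o=monitor.get_obs(); w=o['eef_pos']; print(w2g(P0,w),o['force'])
snap('scene'); print([(w2g(P0,toworld('scene',d['at'])).round(3),d['confidence']) for d in eyes.mark_of('scene','stop_tip')])
E
```

```text
[0.00070395 0.13612006 0.02421128] [ 2.73240419 -2.75540131 -0.58724471]
[(array([0.028, 0.15 , 0.026]), 0.69)]
```

Call:
apply_moves([
  [0.0015,0,-0.0003,0,-1],
  [0,0,0,0,-1],
  [-0.01,0,0,0,-1],
  [-0.02,-0.001,-0.01,0,-1],
  [-0.03,-0.0015,-0.01,0,-1],
  [-0.04,-0.0015,0,0,-1],
  [-0.035,0,0,0,-1],
  [-0.02,0,0.01,0,-1],
  [0,0,0.015,0,-1],
  [0,0,0,0,-1],
])

```text
clock: 8.82
eef_pos: [0.5344, -0.1514, 0.0707]
ee_rot: [-3.138, -0.004, 1.771]
force: [-0.5, -0.7, -0.5]
opening: 0.002
finger_force: 0.0
```

```bash
python3 - <<'E'
from h import *
o=monitor.get_obs(); w=o['eef_pos']; print(w2g(P0,w),o['force'],delta(P0,w,(-.004,-.026,.014)))
im=snap('scene'); cv2.imwrite('pics/s3.png',cv2.resize(cv2.cvtColor(im,cv2.COLOR_RGB2BGR)[160:310,190:390],(800,600),interpolation=cv2.INTER_CUBIC))
snap('top')
for c in ['scene','top']: print([(w2g(P0,toworld(c,d['at'])).round(3),d['confidence']) for t in ['stop_tip','vial_mid'] for d in eyes.mark_of(c,t)[:1]])
E
```

```text
[-0.00497159 -0.01349214  0.04854801] [-0.45914041 -0.65401602 -0.47002779] [-0.00505159  0.00097159  0.03639359]
[(array([0.033, 0.152, 0.026]), 0.56), (array([ 0.106,  0.149, -0.052]), 0.23)]
[(array([0.028, 0.148, 0.025]), 0.43), (array([ 0.105,  0.148, -0.055]), 0.27)]
```

View pics/s3.png

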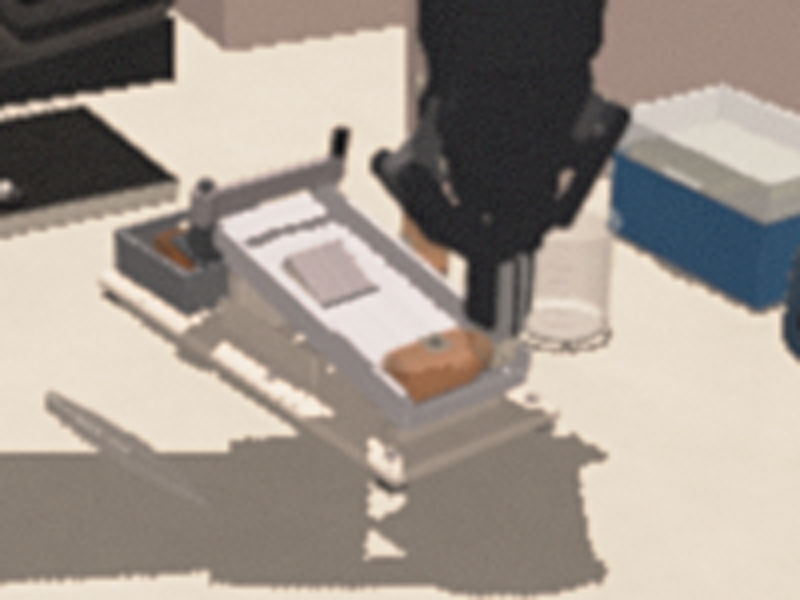

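The arm lies fully across the head (bar from (200,200) to (340,150)), the vial is still at the foot, and the fingers hang just behind it. I'll descend behind the vial.

Call:
apply_moves([
  [-0.005,0.001,0,0,-1],
  [0,0,0.012,0,-1],
  [0,0,0.014,0,-1],
  [0,0,0.009,0,-1],
  [0,0,0,0,-1],
  [0,0,0,0,-1],
])

```text
clock: 9.88
eef_pos: [0.5385, -0.1578, 0.0383]
ee_rot: [3.141, 0.0, 1.771]
force: [0.3, 0.6, 0.4]
opening: 0.002
finger_force: 0.0
```

```bash
python3 - <<'E'
from h import *
o=monitor.get_obs(); w=o['eef_pos']; print(w2g(P0,w),o['force'],o['ee_rot'],delta(P0,w,(-.004,-.012,.0138)))
E
```

```text
[-0.00223137 -0.02711596  0.01833541] [0.33557636 0.60427819 0.37700947] [3.14135931e+00 1.53497133e-04 1.77083299e+00] [ 0.0157286  -0.00176863  0.00129351]
```

Call:
apply_moves([
  [0.006,-0.002,0.0013,0,-1],
  [0.006,0,0,0,-1],
  [0.003,0,0,0,-1],
  [0.003,0,-0.0005,0,-1],
  [0.004,0,-0.0009,0,-1],
  [0.004,0,-0.0009,0,-1],
  [0.005,0,-0.0011,0,-1],
  [0.005,0,-0.0011,0,-1],
  [0.005,0,-0.0011,0,-1],
  [0.005,0,-0.0011,0,-1],
  [0,0,0,0,-1],
])

```text
clock: 11.25
eef_pos: [0.5275, -0.1129, 0.044]
ee_rot: [3.141, 0.001, 1.771]
force: [1.5, -3.8, 3.1]
opening: 0.001
finger_force: 2.1
```

```bash
python3 - <<'E'
from h import *
o=monitor.get_obs(); w=o['eef_pos']; print(w2g(P0,w),o['force'],o['ee_rot'],delta(P0,w,(-.004,.110,.0138)))
for c in ['scene','top']: snap(c);print([(w2g(P0,toworld(c,d['at'])).round(3),round(d['confidence'],2)) for t in ['vial_mid','vial','stop_tip'] for d in eyes.mark_of(c,t)[:2]])
im=eyes.capture('scene'); cv2.imwrite('pics/s4.png',cv2.resize(cv2.cvtColor(im,cv2.COLOR_RGB2BGR)[160:310,190:390],(800,600),interpolation=cv2.INTER_CUBIC))
E
```

```text
[-0.00407225  0.01926827  0.01427897] [ 1.53628922 -3.84083882  3.1085285 ] [3.14076551e+00 5.23503715e-04 1.77114245e+00] [ 8.88486123e-02  7.22535002e-05 -1.83956817e-02]
[(array([0.001, 0.046, 0.016]), 0.66), (array([-0.035,  0.201, -0.033]), 0.31), (array([-0.037,  0.047,  0.015]), 0.66), (array([0.03 , 0.153, 0.028]), 0.35), (array([0.03 , 0.152, 0.026]), 0.6)]
[(array([ 0.118,  0.055, -0.043]), 0.28), (array([0.026, 0.149, 0.02 ]), 0.59)]
```

View pics/s4.png

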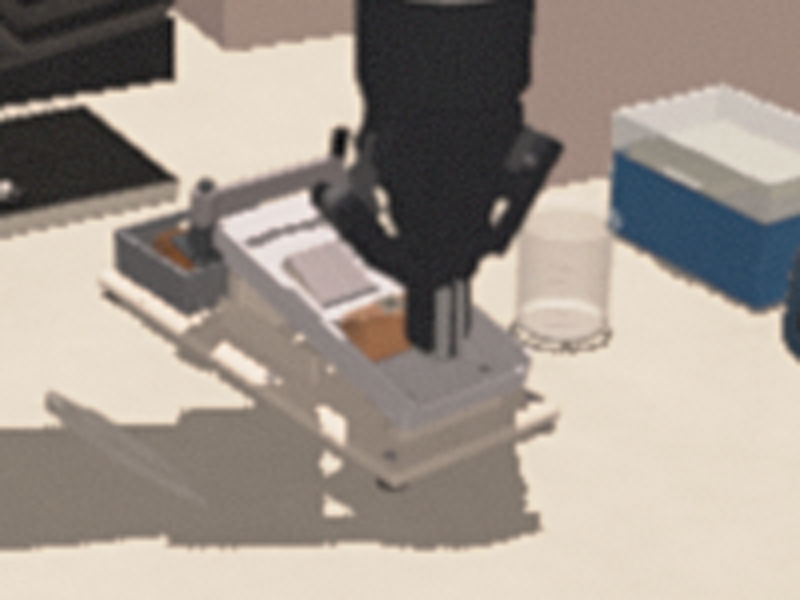

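The vial is rolling up ahead of the fingers (about y = 46 mm, crop (375,330)) and the arm is still closed. I'll keep pushing.

Call:
apply_moves([
  [0.006,0,-0.0012,0,-1],
  [0.008,0,-0.0017,0,-1],
  [0.008,0,-0.0017,0,-1],
  [0.008,0,-0.0017,0,-1],
  [0.008,0,-0.0017,0,-1],
  [0.008,0,-0.0017,0,-1],
  [0.007,0,-0.0015,0,-1],
  [0.006,0,-0.0013,0,-1],
  [0.006,0,-0.0013,0,-1],
  [0.006,0,-0.0013,0,-1],
  [0.005,0,-0.001,0,-1],
  [0,0,0,0,-1],
])

```text
clock: 13.2
eef_pos: [0.5138, -0.0393, 0.0611]
ee_rot: [3.138, 0.003, 1.771]
force: [2.9, -7.0, 5.7]
opening: -0.002
finger_force: 3.5
```

```bash
python3 - <<'E'
from h import *
o=monitor.get_obs(); w=o['eef_pos']; print(w2g(P0,w),o['force'],o['ee_rot'],delta(P0,w,(-.004,.110,.0140)))
for c in ['scene','top']: snap(c);print([(w2g(P0,toworld(c,d['at'])).round(3),round(d['confidence'],2)) for t in ['vial_mid','vial','stop_tip'] for d in eyes.mark_of(c,t)[:2]])
E
```

```text
[-0.00292154  0.09603526  0.01551976] [ 2.86655707 -6.98611323  5.67739469] [3.13818462 0.00314021 1.77135504] [ 0.01397555 -0.00107846 -0.00141689]
[(array([-0.001,  0.118,  0.015]), 0.7), (array([-0.035,  0.117,  0.013]), 0.52), (array([0.03 , 0.154, 0.025]), 0.69)]
[]
```

Call:
apply_moves([
  [0.003,-0.0005,-0.0004,0,-1],
  [0.003,0,-0.0004,0,-1],
  [0.003,0,-0.0005,0,-1],
  [0.0025,0,-0.0005,0,-1],
  [0.002,0,-0.0004,0,-1],
  [0.001,0,-0.0002,0,-1],
  [0,0,0,0,-1],
])

```text
clock: 14.48
eef_pos: [0.511, -0.027, 0.0641]
ee_rot: [3.138, 0.007, 1.772]
force: [1.9, -13.0, 8.2]
opening: 0.001
finger_force: 6.7
```

```bash
python3 - <<'E'
from h import *
o=monitor.get_obs(); w=o['eef_pos']; print(w2g(P0,w),o['force'],o['ee_rot'],delta(P0,w,(-.004,.110,.0140)))
for c in ['scene','top']: snap(c);print([(w2g(P0,toworld(c,d['at'])).round(3),round(d['confidence'],2)) for t in ['vial_mid','vial','stop_tip'] for d in eyes.mark_of(c,t)[:2]])
im=eyes.capture('scene'); cv2.imwrite('pics/s5.png',cv2.resize(cv2.cvtColor(im,cv2.COLOR_RGB2BGR)[170:275,190:330],(800,600),interpolation=cv2.INTER_CUBIC))
E
```

```text
[-0.00318575  0.10894673  0.01582665] [  1.92576385 -12.9775546    8.24293288] [3.1378044  0.0067568  1.77184411] [ 0.00141003 -0.00081425  0.00156775]
[(array([0.001, 0.131, 0.017]), 0.48), (array([-0.035,  0.132,  0.015]), 0.7), (array([0.028, 0.153, 0.025]), 0.72), (array([ 0.121,  0.056, -0.034]), 0.2)]
[]
```

View pics/s5.png

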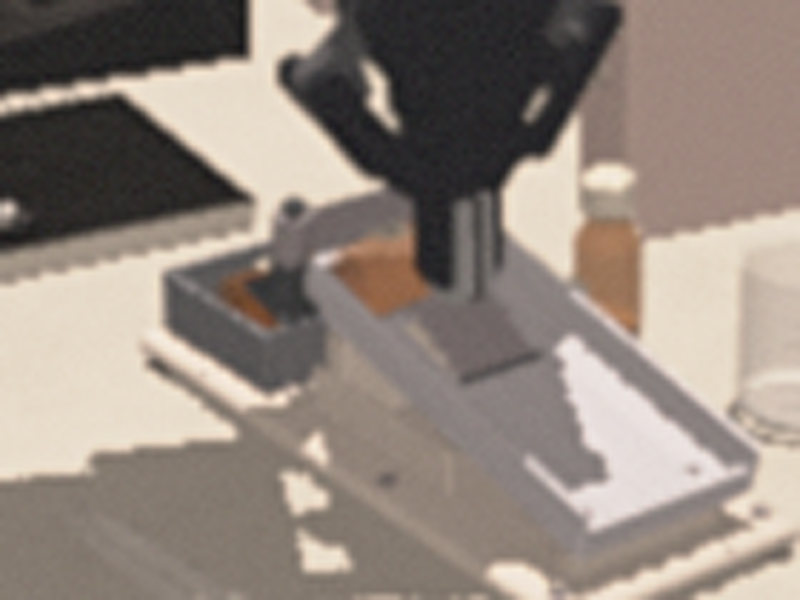

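The vial is close to the arm (crop (375,275)) and the force has risen to 13 N. I'll nudge it slightly to see whether it is firmly against the arm.

Call:
apply_moves([
  [0.001,0,-0.0002,0,-1],
  [0.0005,0,-0.0001,0,-1],
  [0,0,0,0,-1],
])

```text
clock: 15.3
eef_pos: [0.5107, -0.0265, 0.0643]
ee_rot: [3.138, 0.009, 1.772]
force: [1.4, -17.6, 6.8]
opening: -0.001
finger_force: 8.6
```

```bash
python3 - <<'E'
from h import *
o=monitor.get_obs(); w=o['eef_pos']; print(w2g(P0,w),o['force'],o['ee_rot'])
m=eyes.camera_model('wrist'); print(m['tool_from_camera'],m['fx'])
im=eyes.capture('wrist'); cv2.imwrite('pics/w5.png',cv2.cvtColor(im,cv2.COLOR_RGB2BGR))
E
```

```text
[-0.00339264  0.10959177  0.01587974] [  1.41954846 -17.62546546   6.75223587] [3.13828076 0.00858036 1.77234838]
[[-6.06896218e-04 -9.48721153e-01 -3.16113595e-01  8.15385994e-02]
 [ 9.99999707e-01 -4.28101973e-04 -6.35045901e-04  5.50147041e-05]
 [ 4.67152627e-04 -3.16113887e-01  9.48721135e-01 -1.42515753e-01]
 [ 0.00000000e+00  0.00000000e+00  0.00000000e+00  1.00000000e+00]] 325.19226210127806
```

View pics/w5.png

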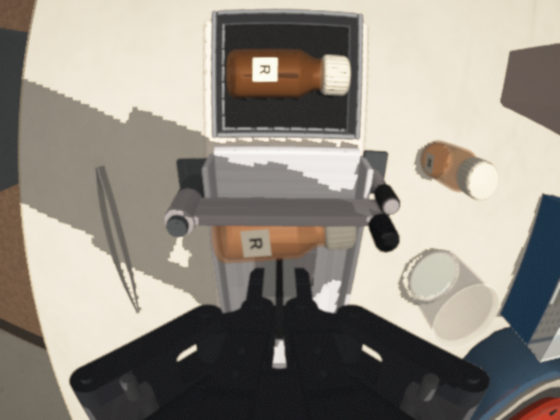

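The wrist view shows the vial lying straight against the closed arm (vial (285,240), bar (285,210)), with the arm's end at its post (390,205). I'll ease back slowly.

Call:
apply_moves([
  [-0.001,0,0,0,-1],
  [-0.001,0,0,0,-1],
  [0,0,0,0,-1],
  [-0.001,0,0,0,-1],
  [-0.001,0,0,0,-1],
  [-0.001,0,0,0,-1],
  [-0.001,0,0,0,-1],
  [-0.001,0,0,0,-1],
  [-0.001,0,0,0,-1],
  [0,0,0,0,-1],
])

```text
clock: 16.6
eef_pos: [0.5093, -0.0304, 0.0618]
ee_rot: [-3.14, -0.001, 1.771]
force: [-0.8, 0.4, -0.8]
opening: -0.0
finger_force: 0.0
```

```bash
python3 - <<'E'
from h import *
o=monitor.get_obs(); w=o['eef_pos']; print(w2g(P0,w),o['force'])
snap('scene'); print([(t,w2g(P0,toworld('scene',d['at'])).round(3),round(d['confidence'],2)) for t in ['vial_mid','vial','stop_tip'] for d in eyes.mark_of('scene',t)[:2]])
E
```

```text
[-0.00550218  0.10551517  0.01419311] [-0.76741731  0.39510624 -0.81963135]
[('vial_mid', array([-0.003,  0.131,  0.016]), 0.76), ('vial', array([-0.038,  0.132,  0.015]), 0.68), ('vial', array([-0.128,  0.084, -0.047]), 0.25), ('stop_tip', array([0.031, 0.152, 0.026]), 0.66)]
```

Call:
apply_moves([
  [-0.002,0,-0.0005,0,-1],
  [-0.003,0,-0.001,0,-1],
  [-0.004,0,-0.002,0,-1],
  [-0.01,0,-0.006,0,-1],
  [-0.02,0,-0.02,0,-1],
  [-0.03,0,-0.03,0,-1],
  [-0.03,0,-0.04,0,-1],
  [0,0,-0.03,0,-1],
  [0,0,0,0,-1],
])

```text
clock: 17.92
eef_pos: [0.5314, -0.1295, 0.1952]
ee_rot: [3.136, 0.004, 1.77]
force: [0.2, -0.4, 0.1]
opening: 0.001
finger_force: 0.0
```

```bash
python3 - <<'E'
from h import *
o=monitor.get_obs(); print(o['eef_pos'],o['force'])
for c in ['scene','top']:
    im=snap(c); print(c,[(t,w2g(P0,toworld(c,d['at'])).round(3),round(d['confidence'],2)) for t in ['vial_mid','stop_tip'] for d in eyes.mark_of(c,t)[:2]])
    if c=='scene': a=im[170:275,190:330]
w=eyes.capture('wrist'); w=w[:210,140:420]
f=lambda i:cv2.resize(cv2.cvtColor(i,cv2.COLOR_RGB2BGR),(400,300),interpolation=cv2.INTER_CUBIC)
cv2.imwrite('pics/s6.png',np.vstack([np.hstack([f(a),f(w)]),np.hstack([f(eyes.capture('top')[130:235,200:340]),f(eyes.capture('wrist'))])]))
E
```

```text
[ 0.53142203 -0.12949331  0.19521756] [ 0.24975814 -0.43924918  0.06104193]
scene [('vial_mid', array([-0.002,  0.135,  0.015]), 0.76), ('stop_tip', array([0.027, 0.151, 0.025]), 0.83)]
top [('vial_mid', array([-0.002,  0.138,  0.011]), 0.5), ('vial_mid', array([-0.027,  0.199, -0.039]), 0.45), ('stop_tip', array([0.029, 0.15 , 0.024]), 0.59)]
```

View pics/s6.png

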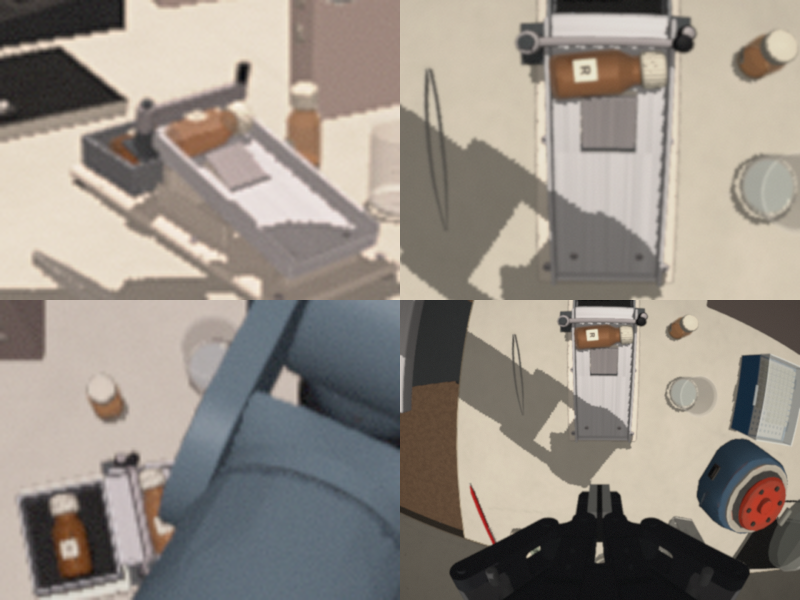

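The vial sits in the bay between the tongue and the closed arm, possibly slightly skewed. The bystanders look unmoved. I'll move in for one closer wrist look to confirm the tongue is up and the vial is at rest.

Call:
apply_moves([
  [-0.01,0,0.03,0,-1],
  [-0.015,0,0.035,0,-1],
  [-0.015,0,0.03,0,-1],
  [0,0,0,0,-1],
  [0,0,0,0,-1],
  [0,0,0,0,-1],
])

```text
clock: 19.12
eef_pos: [0.5386, -0.167, 0.0986]
ee_rot: [3.139, 0.002, 1.771]
force: [0.1, 0.1, -0.4]
opening: 0.001
finger_force: 0.0
```

```bash
cat >> h.py <<'E'
def projw(o,X):
    m=eyes.camera_model('wrist'); T=np.eye(4); T[:3,:3]=Ro.from_euler('xyz',o['ee_rot']).as_matrix(); T[:3,3]=o['eef_pos']
    C=np.linalg.inv(T@np.array(m['tool_from_camera']))@np.append(X,1); r=np.hypot(C[0],C[1]); th=np.arctan2(r,C[2])
    return np.array([m['fx']*th*C[0]/r+m['cx'],m['fy']*th*C[1]/r+m['cy']])
E
python3 - <<'E'
from h import *
o=monitor.get_obs(); im=snap('wrist','w7'); print(o['eef_pos'],o['ee_rot'],o['clock'])
b=cv2.cvtColor(im,cv2.COLOR_RGB2BGR)
c=projw(o,g2w(P0,(0,.115,.005))).astype(int); print(c)
S=6; x0,y0=c[0]-66,max(c[1]-55,0); cr=cv2.resize(b[y0:y0+100,x0:x0+133],None,fx=S,fy=S,interpolation=cv2.INTER_CUBIC)
def line(pts,col):
    q=[((projw(o,g2w(P0,np.array(p)/1e3))-[x0,y0]+.5)*S).round().astype(int) for p in pts]; cv2.polylines(cr,[np.array(q)],False,col,1)
line([(-16,85,0),(-16,118,9),(16,118,9),(16,85,0)],(0,255,0))      # raised
line([(-16,85,0),(-16,119,0),(16,119,0),(16,85,0)],(0,0,255))      # flush
line([(-33.5,60,0),(-33.5,166,0)],(255,0,0)); line([(33.5,60,0),(33.5,166,0)],(255,0,0))
line([(-43,148.5,33),(40,148.5,33)],(255,0,255))
for y,col in ((131,(255,255,0)),(135,(0,255,255))):
    line([(-32,y,14),(32,y,14)],col)
cv2.imwrite('pics/w7b.png',cr); print(cr.shape)
E
```

```text
[ 0.538574   -0.16699095  0.09860599] [3.13939928e+00 1.74349532e-03 1.77144456e+00] 19.125
[285 -11]
(600, 798, 3)
```

View pics/w7b.png

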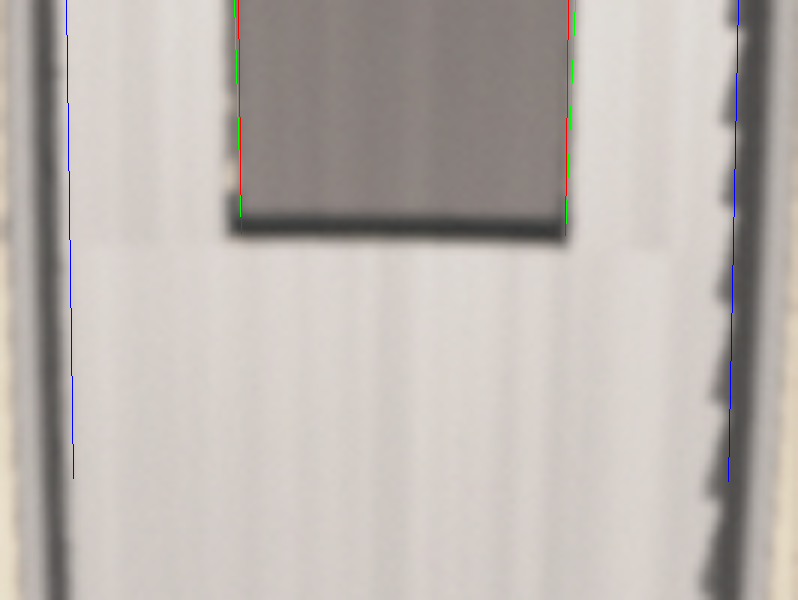

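That frame pointed too far downhill: it shows only the tongue's hinge edge, and the overlay fits well there. I'll shift uphill and measure numerically.

Call:
apply_moves([
  [0.02,0,0,0,-1],
  [0.03,0,-0.005,0,-1],
  [0.02,0,-0.005,0,-1],
  [0,0,0,0,-1],
  [0,0,0,0,-1],
])

```text
clock: 19.8
eef_pos: [0.524, -0.0986, 0.1071]
ee_rot: [3.141, 0.001, 1.771]
force: [-0.6, -0.2, -0.1]
opening: 0.001
finger_force: 0.0
```

```bash
python3 - <<'E'
from h import *
o=monitor.get_obs(); im=snap('wrist','w8'); hsv=cv2.cvtColor(im,cv2.COLOR_RGB2HSV)
pr=lambda p: projw(o,g2w(P0,np.array(p)/1e3))
for n,p in dict(tipraised=(0,118,9),tipflush=(0,119,0),hinge=(0,85,0),v131=(0,131,14),v135=(0,135,14),bar=(0,148.5,33)).items(): print(n,pr(p).round(1))
L,Rr=pr((-30,131,14)),pr((30,131,14))
m=((hsv[...,0]<22)&(hsv[...,1]>110)&(hsv[...,2]>40)).astype(np.uint8)
x0,x1=int(L[0])-8,int(Rr[0])+8; yc=int(L[1]); k=np.zeros_like(m); k[max(yc-50,0):yc+60,x0:x1]=m[max(yc-50,0):yc+60,x0:x1]
ys,xs=np.nonzero(k); print('bbox',xs.min(),xs.max(),ys.min(),ys.max())
for x in range(xs.min()+4,xs.max(),10):
    c=ys[xs==x]; 
    if len(c)>10: print(x,c.min(),c.max(),c.size)
# vial silhouette prediction at x=-15 for y values: lower (downhill) edge
for y in (129,131,133,135):
    e=lambda x:[pr((x,y+14*np.cos(t),14+14*np.sin(t)))[1] for t in np.linspace(0,2*np.pi,72)]
    print(y,np.round([min(e(-25)),max(e(-25)),min(e(10)),max(e(10))],1), pr((-25,y,14))[0].round(),pr((10,y,14))[0].round())
g=cv2.cvtColor(im,cv2.COLOR_RGB2GRAY); a,b=int(pr((0,118,9))[1])-14,int(pr((0,85,0))[1])+6
for x in (-8,8): print(a,g[a:b,int(pr((x,115,5))[0])].tolist())
E
```

```text
tipraised [287.2 102.2]
tipflush [286.9  97.7]
hinge [286.4 150.1]
v131 [287.6  81.4]
v135 [287.6  74.4]
bar [288.8  51.9]
bbox 228 319 55 101
232 62 91 30
242 60 101 42
252 58 100 17
262 58 99 16
272 57 98 16
282 56 98 43
292 55 97 43
302 58 94 37
312 62 87 26
129 [ 60.7 110.2  60.4 109.9] 242.0 306.0
131 [ 57.2 106.7  56.8 106.5] 242.0 306.0
133 [ 53.6 103.2  53.3 103. ] 242.0 306.0
135 [50.1 99.7 49.7 99.5] 242.0 306.0
88 [115, 105, 103, 103, 103, 102, 100, 97, 93, 86, 78, 72, 81, 108, 135, 142, 141, 143, 142, 141, 143, 142, 140, 142, 141, 143, 142, 142, 141, 141, 142, 141, 141, 141, 141, 142, 141, 141, 141, 142, 142, 141, 141, 142, 142, 142, 141, 142, 142, 141, 141, 142, 140, 142, 142, 141, 142, 141, 137, 124, 99, 88, 108, 144, 180, 203, 210, 200]
88 [96, 95, 93, 92, 91, 91, 90, 91, 94, 97, 102, 110, 117, 130, 143, 144, 141, 140, 139, 141, 139, 141, 140, 142, 141, 140, 142, 141, 141, 141, 140, 141, 141, 140, 141, 140, 139, 142, 141, 141, 140, 141, 140, 141, 140, 140, 141, 140, 140, 141, 141, 140, 143, 141, 141, 141, 141, 141, 138, 128, 107, 89, 102, 136, 174, 200, 212, 212]
```

Call:
apply_moves([
  [0,0,0,0,-1],
  [0,0,0,0,-1],
  [0,0,0,0,-1],
  [0,0,0,0,-1],
  [0,0,0,0,-1],
  [0,0,0,0,-1],
  [0,0,0,0,-1],
  [0,0,0,0,-1],
])

```text
clock: 20.85
eef_pos: [0.5237, -0.0984, 0.1069]
ee_rot: [3.142, 0.0, 1.771]
force: [0.2, -0.9, -0.1]
opening: 0.002
finger_force: 0.0
```

```bash
python3 - <<'E'
from h import *
o=monitor.get_obs(); im=snap('wrist','w9'); A=cv2.imread('pics/w8.png').astype(int); B=cv2.imread('pics/w9.png').astype(int)
print(o['clock'],'diff',np.abs(A-B)[45:160,215:360].max(),np.abs(A-B)[45:160,215:360].mean())
print([(t,[w2g(P0,(np.r_[Ro.from_euler('xyz',o['ee_rot']).as_matrix()@((np.array(eyes.camera_model('wrist')['tool_from_camera'])@np.r_[d['at'],1])[:3])+o['eef_pos']])).round(4).tolist() for d in eyes.mark_of('wrist',t)[:1]]) for t in ('vial_mid','vial','bay','stop_tip','stop_pivot')])
# tongue side edges near the tip / hinge: width in px versus raised / flush prediction
g=cv2.cvtColor(im,cv2.COLOR_RGB2GRAY); pr=lambda p: projw(o,g2w(P0,np.array(p)/1e3))
for row in (106,112,120,130,140): print(row,g[row,248:328].tolist()) if row in(106,140) else None
print([pr(p).round(1).tolist() for p in ((-16,118,9),(16,118,9),(-16,115,0),(16,115,0),(-16,92,1.9),(16,92,1.9),(-16,92,0),(16,92,0))])
E
```

```text
20.85 diff 45 3.989085457271364
[('vial_mid', [[0.0036, 0.1328, 0.0178]]), ('vial', [[-0.0312, 0.1325, 0.0172]]), ('bay', []), ('stop_tip', []), ('stop_pivot', [[-0.0436, 0.1567, 0.027]])]
106 [207, 205, 198, 193, 191, 189, 179, 179, 192, 204, 192, 159, 139, 139, 142, 144, 144, 143, 141, 141, 141, 142, 142, 142, 143, 142, 144, 145, 145, 145, 144, 141, 142, 139, 138, 137, 138, 138, 137, 140, 144, 145, 145, 145, 143, 139, 138, 138, 138, 137, 138, 139, 139, 139, 138, 138, 138, 140, 141, 142, 141, 141, 140, 141, 140, 140, 151, 181, 204, 214, 214, 213, 212, 210, 212, 213, 211, 208, 207, 206]
140 [206, 208, 211, 211, 210, 209, 208, 209, 210, 206, 196, 181, 163, 147, 144, 147, 146, 145, 143, 144, 142, 144, 144, 143, 142, 141, 142, 146, 146, 145, 145, 143, 142, 140, 138, 139, 140, 142, 143, 145, 146, 148, 147, 142, 141, 140, 140, 140, 141, 140, 140, 140, 141, 141, 141, 143, 143, 144, 144, 142, 143, 142, 141, 136, 136, 160, 194, 208, 211, 211, 211, 208, 209, 211, 209, 205, 203, 203, 203, 204]
[[259.7, 102.8], [315.3, 103.1], [260.7, 104.7], [313.6, 104.9], [261.2, 141.2], [312.6, 141.4], [261.4, 140.3], [312.3, 140.4]]
```

```bash
python3 - <<'E'
from h import *
o=monitor.get_obs(); F=[eyes.capture('wrist') for _ in range(4)]
g=np.mean([cv2.cvtColor(f,cv2.COLOR_RGB2GRAY).astype(float) for f in F],0)
pr=lambda p: projw(o,g2w(P0,np.array(p)/1e3))
def cross(v,th=172):
    i=np.nonzero((v[:-1]<th)&(v[1:]>=th))[0]; i=i[0]; return i+(th-v[i])/(v[i+1]-v[i])
meas={}
for r in range(105,146,4): meas[r]=(287-cross(g[r,287::-1]),287+cross(g[r,287:])) 
for name,al in (('raised',.268),('half',.134),('flush',0)):
    ys=np.linspace(2,33.5,60); L=np.array([pr((-16,85+s*np.cos(al),s*np.sin(al))) for s in ys]); R=np.array([pr((16,85+s*np.cos(al),s*np.sin(al))) for s in ys])
    W=lambda r: np.interp(r,R[::-1,1],R[::-1,0])-np.interp(r,L[::-1,1],L[::-1,0])
    print(name,'tip row',R[-1,1].round(1),[W(r).round(1) for r in meas])
print('meas',[(b-a).round(1) for a,b in meas.values()])
A0=g; bb=[]
for f in F:
    h=cv2.cvtColor(f,cv2.COLOR_RGB2HSV); m=(h[...,0]<22)&(h[...,1]>110)&(h[...,2]>40); m=m[45:110,225:325]; bb.append((m.sum(),np.nonzero(m)[0].mean().round(2)))
print(bb)
for x in (264,272,287,302,310): print(x,g[92:108,x].round().astype(int).tolist())
h=cv2.cvtColor(cv2.cvtColor(cv2.imread('pics/w8.png'),cv2.COLOR_BGR2RGB),cv2.COLOR_RGB2HSV); m=((h[...,0]<22)&(h[...,1]>110)&(h[...,2]>40))[45:110,225:325]; print('w8',m.sum(),np.nonzero(m)[0].mean())
E
```

```text
raised tip row 104.3 [np.float64(55.4), np.float64(55.0), np.float64(54.5), np.float64(54.1), np.float64(53.7), np.float64(53.2), np.float64(52.8), np.float64(52.3), np.float64(51.8), np.float64(51.4), np.float64(50.9)]
half tip row 101.3 [np.float64(54.1), np.float64(53.8), np.float64(53.4), np.float64(53.1), np.float64(52.8), np.float64(52.5), np.float64(52.1), np.float64(51.8), np.float64(51.4), np.float64(51.1), np.float64(50.7)]
flush tip row 99.4 [np.float64(52.9), np.float64(52.7), np.float64(52.5), np.float64(52.3), np.float64(52.1), np.float64(51.8), np.float64(51.6), np.float64(51.3), np.float64(51.1), np.float64(50.9), np.float64(50.6)]
meas [np.float64(56.2), np.float64(56.5), np.float64(55.5), np.float64(55.8), np.float64(55.7), np.float64(54.0), np.float64(55.0), np.float64(54.9), np.float64(53.1), np.float64(54.4), np.float64(54.4)]
[(np.int64(2857), np.float64(33.3)), (np.int64(2871), np.float64(33.32)), (np.int64(2861), np.float64(33.33)), (np.int64(2862), np.float64(33.33))]
264 [104, 103, 102, 100, 97, 92, 84, 75, 73, 72, 80, 102, 129, 142, 144, 144]
272 [102, 103, 102, 99, 96, 91, 81, 74, 76, 100, 132, 142, 142, 141, 142, 142]
287 [101, 100, 98, 95, 91, 86, 79, 74, 80, 108, 139, 144, 137, 138, 141, 141]
302 [90, 88, 89, 94, 105, 121, 128, 122, 118, 123, 138, 137, 124, 130, 139, 141]
310 [108, 120, 127, 130, 130, 129, 126, 121, 119, 124, 137, 146, 143, 140, 141, 141]
w8 2856 32.81967787114846
```

The vial is at rest. The tongue height is ambiguous from this view, so I'll take the hand well away and compare the fixed scene camera's tongue region with the initial picture, where the tongue was known to be raised.

Call:
apply_moves([
  [-0.02,0,-0.03,0,-1],
  [-0.04,0,-0.05,0,-1],
  [-0.05,0,-0.05,0,-1],
  [-0.05,-0.03,-0.03,0,-1],
  [-0.05,-0.04,0,0,-1],
  [-0.04,-0.04,0,0,-1],
  [0,0,0,0,-1],
  [0,0,0,0,-1],
])

```text
clock: 22.35
eef_pos: [0.4659, -0.3545, 0.2583]
ee_rot: [3.141, -0.001, 1.77]
force: [-0.0, 0.4, 0.1]
opening: 0.003
finger_force: 0.0
```

```bash
python3 - <<'E'
from h import *
print(monitor.get_obs()['eef_pos'])
N=np.mean([cv2.cvtColor(eyes.capture('scene'),cv2.COLOR_RGB2GRAY).astype(float) for _ in range(3)],0)
A=cv2.cvtColor(cv2.imread('pics/scene0.png'),cv2.COLOR_BGR2GRAY).astype(float)
q=lambda p: proj('scene',g2w(P0,np.array(p)/1e3)).round(1)
for n,p in dict(h1=(-16,85,0),h2=(16,85,0),t1r=(-16,118,9),t2r=(16,118,9),t1f=(-16,119,0),t2f=(16,119,0),v=(0,132,14)).items(): print(n,q(p))
c=q((0,102,3)).astype(int)
for nm,I in (('init',A),('now',N)):
    print(nm,c)
    for r in range(c[1]-12,c[1]+13): print(r,' '.join('%3d'%v for v in I[r,c[0]-22:c[0]+22]))
E
```

```text
[ 0.46590846 -0.35445132  0.25833625]
h1 [271.4 236.6]
h2 [284.6 232.1]
t1r [261.7 223.6]
t2r [275.  219.4]
t1f [260.9 227.2]
t2f [274.1 222.9]
v [264.5 215.7]
init [273 228]
216 184 208 215 220 217 219 220 218 217 216 215 216 216 216 215 218 218 212 187 172 183 211 222 216 200 169 132 121 122 125 123 130 157 193 209 211 212 215 207 165 121 113 118 118
217 168 190 207 217 219 216 216 217 216 216 216 215 216 216 218 217 219 220 215 199 199 213 221 221 217 200 154 129 123 121 121 121 125 154 188 211 214 213 199 156 119 113 114 118
218 144 168 190 205 216 216 216 215 215 216 217 215 218 218 219 219 219 219 221 217 214 218 219 215 217 213 182 158 137 123 122 121 122 124 145 180 205 210 188 144 118 117 118 118
219 112 143 166 190 205 216 217 216 216 218 216 218 218 219 217 218 220 217 218 217 212 213 207 198 204 214 215 209 177 140 124 121 122 122 127 142 171 199 188 152 126 119 117 119
220  97 111 142 167 184 205 215 219 217 218 217 217 217 217 219 219 219 214 211 203 189 185 177 165 178 207 219 223 212 182 148 125 121 121 122 124 134 162 195 179 144 129 119 117
221  92  97 108 138 163 1
[... 7388 characters left out ...]
 145 146 146 142 135 131 128 129 129 128 132 156 193 221 224 207 191 210 224 225 228 228 227 227 224 223 223 225 226 226 226 225 224 223 223 222 222 223 225 226
238 138 138 142 145 145 148 147 147 142 136 130 128 131 129 130 130 150 192 222 228 227 228 227 227 226 226 225 225 225 224 223 222 225 225 226 226 224 224 224 223 223 223 223 225
239 138 138 138 137 141 144 148 150 149 143 133 130 128 130 129 128 130 149 190 223 228 226 225 225 225 225 225 225 225 224 224 223 223 224 225 226 225 225 224 224 223 223 223 223
240 137 137 139 137 136 138 144 147 148 141 135 130 127 128 129 129 129 129 147 184 216 221 222 223 224 225 225 225 225 225 225 224 223 224 224 225 226 226 225 224 224 223 222 222
```

The tongue's outline now matches the initial raised one row by row, with its left tip at (262,224): raised predicts 223.6, flush 227.2. The arm is closed, the vial is at rest in the bay and the hand is clear, so I'm handing in.

```bash
python3 -c "
from cell import hand_in
print(hand_in())"
```

```text
the job is handed in; nothing more can be done
None
```

The job is handed in at about 22.5 s: the stop arm was closed first, and the vial now rests, skewed by about 4–5°, in the bay between the raised tongue and the closed arm, with the hand clear and the bystanders untouched.

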